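Lay the straightedge against the board plate for a bow check

TASK

A circuit board on its thick aluminium plate is clamped in the board holder, and its long front edge has to be checked for bow. Lay the handled steel straightedge flat on the holder's front ledge and slide it flush against that edge of the plate, roughly centred so that it reaches past both corners of the plate, then let go and leave it lying there. Do not push aside the jar and the hot-air nozzle that stand nearby.

Things in the scene. Friction and masses are not known exactly. Their poses are not given: they have to be found in the camera images.
- straightedge: Loose handled straightedge, 0.3 kg, flat on the bench: a steel bar 180 mm long (its y axis), 26 wide (x), 16 high (z), with an upright black plastic grip rib along its middle, 12 mm thick (x), 70 long (y), from 16 to 52 mm above the underside. Both long faces are alike; either may be used. Origin: centre of the bar's underside.
- holder: Fixed board holder: dark grey base 190 mm (x) by 220 (y), top 30 mm above the bench. The bare strip x = -95 to -50 mm, on the robot's side, is the front ledge; behind it lies the aluminium plate with the green board. Two steel jaws clamp the plate's sides (x = -10 to +50, y = +/-71 to +/-95 mm, tops 56 mm above the bench). Origin: centre of the underside, z up.
- plate_edge (a point): Middle of the plate's front edge at its foot, on the ledge surface; axes as the holder's: -x out over the ledge (45 mm deep), y along the edge. The plate is 140 mm (y) by 130 (x), its front face 14 mm high. On it, 4 mm back, lies the green board, top 17 mm above the ledge; parts on it start 30 mm behind the edge and reach 33 mm above the ledge.
- jar: Bystander: white plastic jar with grey lid, 48 mm across, 50 mm high. Origin: centre of its underside.
- nozzle: Bystander: steel hot-air nozzle lying near the straightedge, 40 mm square, 30 mm high, with a 28 mm round neck up to 52 mm. Origin: centre of its underside.
Mind the look-alikes: they are no part of the job. Leave any red look-alike of the straightedge alone.

How it is judged:
By the outcome, as a careful person would: the job done as asked, in the order asked, and still so for the second after the job is handed in, with the robot touching nothing.
It also fails if it takes over 54 s, if anything falls off the work surface, if the arm or the gripper's body presses on something with over 40 N, if the wrist force passes 120 N, or if a joint passes its speed limit or range.

ROBOT

A 6-joint arm with a two-finger parallel gripper is mounted at the origin on the work surface. World frame = base frame: x ahead of the robot, y to its left, z up, the work surface at z = 0. Lengths are in mm, angles in degrees, forces in N, time in s.
With the tool pointing down it reaches from about 350 to 850 mm from the base axis. Payload 8.1 kg.
Tool frame: the origin (TCP) lies midway between the tips of the shut fingers; the grasp point (between the pads) lies 19 mm behind it; z points along the fingers, y is the line along which they close (so a half turn about z gives the same grasp; the last joint's range is limited). The gripper opens to 85 mm and grips with 20 to 120 N. Pads are 22 mm wide; open, the fingers measure 114 mm over their backs; the gripper's body (76 mm by 85 mm) begins 54 mm behind the grasp point. The pads swing forward as they close: fully open they stand 13 mm farther back than shut.
Start: joints at [-75.883, 7.471, 85.268, -0, 87.261, -4.893], TCP at [195.467, -567.272, 231.292] pointing down, gripper open.
Joint ranges: [-169.43, 169.43], [-51.17, 129.36], [1.28, 143.12], [-76.62, 256.62], [0, 156.53], [-152.29, 152.29]. Speed limits (degrees/s): [136.94, 136.94, 159.86, 180, 180, 180].

INTERFACE

Orientations are given as [roll, pitch, yaw] about the fixed x, y, z axes, in that order (R = Rz(yaw) Ry(pitch) Rx(roll)).
In Python, from bench import sensors, optics, r gives the robot as it stands.
- The arm moves only by the tool apply_moves, never from a script. Its argument "targets" is a list of rows, each a list of 7 numbers: the shift along the tool's x, y, z in mm, then the turn, a rotation vector about the tool's x, y, z in rad, then the closure, from 0 (fully open) to 1 (shut). In form: [[x, y, z, wx, wy, wz, claw], ...]. A call has 1 to 20 rows; each row shifts and turns the commanded pose from where the row before left it, along the tool's axes as they then stand; what a row does not reach is not made up. A row lasts 1/8 s, in which the tool goes at most 62.5 mm and 10.7 degrees, less where a joint would pass 70% of its speed; a pose out of reach is approached as far as the arm can. A call is refused whole if a number of a shift passes 62.5 or a number of a turn 0.188, either way. A call with a gripper value outside its range is refused whole. The fingers move at their own pace and stop on an object; "force" is the grip in N (left out, the last holds). Time passes only in rows, so rows that do not move let the fingers close. It gives the time, the measured TCP pose, the force, the opening and the grip force at its end, in the units of the state.
- sensors.sense(): the state, without advancing time (a new reading comes with each control period).
- optics.snapshot(name): name is "scene" or "top" or "wrist"; returns the picture (420x560x3 uint8, red, green, blue); there is no depth.
- optics.get_calibration(name): a dict with "camera_matrix" (3x3 intrinsics, pixels), "pose" (4x4, takes a point from camera to world coordinates). Camera axes: x right, y down, z forward; pixel columns grow to the right and rows downward; lengths in mm; the calibration is good to about 2 mm. A picture is of the moment at which its call begins: read the wrist's pose just before it. get_calibration takes no time and is no camera call; for the wrist camera it gives the pose at the moment of the call.
- r.hand_in(): hands the job in; it is judged then, once.
The state is a dict: "time": time; "joint_pos": joint angles; "qd": joint speeds; "joint_efforts": joint torques, N m; "tool_pos": TCP position; "tcp_rot": TCP orientation; "ft_force": force on the tool from outside, world axes, zero at the start; "wrist_torque": the same for the moment, N m; "finger_gap": finger opening in mm; "grip_force": force on a finger pad.
Only numpy, scipy, OpenCV 4.12 (cv2) and the standard library are available. Lean on these libraries where they do the work, as an engineer would, in place of code of your own. Each camera call takes 0.05 s, during which the arm holds its last target. There are 200 camera calls.

## Working session

There is one attempt and no reset: what is moved stays moved. The work goes in short steps, Python scripts to look and compute and a tool call to move; the robot and the scene stay as the last step left them, time stands still between calls to the robot, and variables do not carry over. Pictures are saved under pics/ and viewed, at most 10 in all, crops included, and the job is handed in when it is done.

Besides the shell and the picture viewer there is one more tool, called after "Emit:" by a JSON object that holds its "op" and its "data", one argument or row to a line. apply_moves: Moves the arm, as the interface text tells. Its arguments: {"type":"object","properties":{"targets":{"type":"array"},"force":{"type":"number"}},"required":["targets"]}

```bash
mkdir -p pics; python3 - <<'E'
from bench import sensors, optics, r
import cv2,numpy as np
for n in("top","scene"):
    im=optics.snapshot(n); cv2.imwrite(f"pics/{n}0.png",im[:,:,::-1])
    c=optics.get_calibration(n); print(n,np.round(c["camera_matrix"],1).tolist(),np.round(c["pose"],3).tolist())
print(sensors.sense())
E
```

```text
top [[480.6, 0.0, 277.5], [0.0, 480.6, 214.3], [0.0, 0.0, 1.0]] [[0.016, -0.999, 0.045, 393.614], [-1.0, -0.016, 0.003, 94.562], [-0.002, -0.045, -0.999, 1366.404], [0.0, 0.0, 0.0, 1.0]]
scene [[496.1, 0.0, 288.4], [0.0, 496.1, 208.9], [0.0, 0.0, 1.0]] [[-0.13, 0.846, -0.517, 1053.694], [0.992, 0.108, -0.072, 174.033], [-0.006, -0.522, -0.853, 1039.102], [0.0, 0.0, 0.0, 1.0]]
{'time': 0.1, 'joint_pos': array([-7.58817569e+01,  7.51057099e+00,  8.53225351e+01,  3.92535414e-04,
        8.72609731e+01, -4.89312692e+00]), 'qd': array([ 0.00437845, -0.11129426, -0.16091269,  0.08679298, -0.05675163,
       -0.00422058]), 'joint_efforts': array([ 8.91588934e-04, -5.70951533e+01, -5.01941442e+01, -2.44223311e-04,
        8.21472524e-03, -3.87219370e-05]), 'tool_pos': array([ 195.35759586, -566.7925843 ,  230.35634984]), 'tcp_rot': array([-1.79906297e+02, -8.41533491e-03,  1.90113440e+01]), 'ft_force': array([ 0.39279192,  0.01042287, -0.22575311]), 'wrist_torque': array([-0.00626234,  0.06511705, -0.00365198]), 'grip_force': 0.0, 'finger_gap': 85.34390695662108}
```

View pics/top0.png

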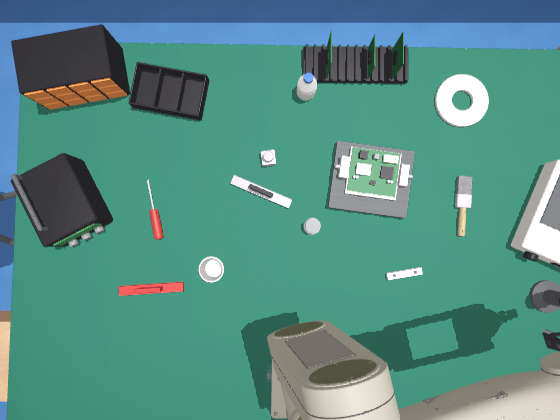

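View pics/scene0.png

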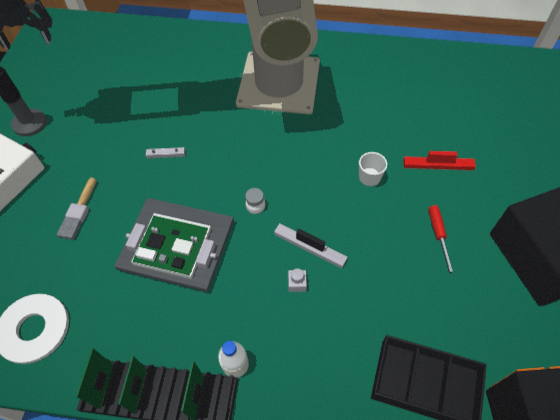

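Top view, candidates for the straightedge:
- steel bar with black rib at (261,191)
- red look-alike at (151,289)
- short grey bar with no rib at (404,274)

By the description it is the one at (261,191). The nozzle is at (268,158), the jar at (313,226) and the holder at (372,180). I'll check the choice in a close crop.

```bash
python3 - <<'E'
import cv2
im=cv2.imread("pics/top0.png")[125:250,220:420]
cv2.imwrite("pics/crop.png",cv2.resize(im,None,fx=4,fy=4,interpolation=cv2.INTER_CUBIC))
E
```

```text
(no output)
```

View pics/crop.png

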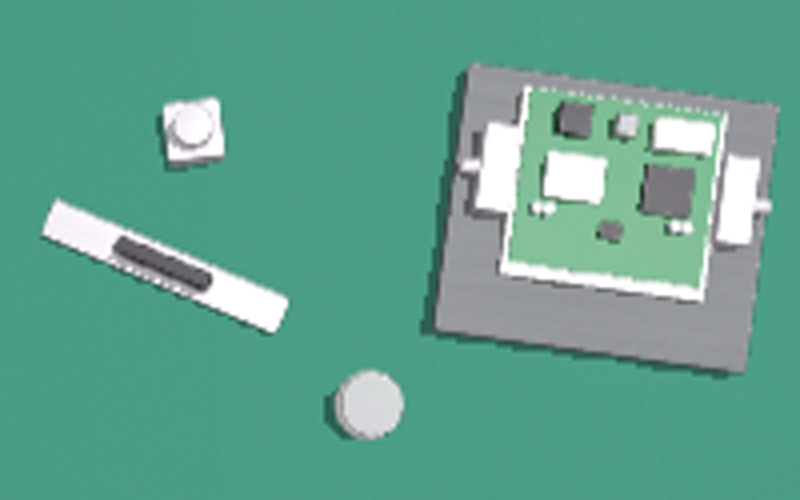

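The crop shows the chosen bar is steel with a black rib. Its top corners are at about (57,199), (289,296), (275,333) and (41,237) in the crop. The holder top's corners are at (470,64), (777,106), (745,373) and (436,331), and the plate's front edge runs from (501,274) to (704,300).

```bash
cat > h.py <<'E'
import numpy as np
def px2w(c,uv,z):
    K=np.array(c["camera_matrix"]);P=np.array(c["pose"])
    uv=np.atleast_2d(uv).astype(float)
    d=np.c_[uv,np.ones(len(uv))]@np.linalg.inv(K).T@P[:3,:3].T
    return P[:3,3]+d*((z-P[2,3])/d[:,2])[:,None]
def w2px(c,X):
    K=np.array(c["camera_matrix"]);P=np.array(c["pose"])
    q=(np.atleast_2d(X)-P[:3,3])@P[:3,:3]@K.T
    return q[:,:2]/q[:,2:]
E
python3 - <<'E'
from bench import optics
import numpy as np
from h import *
c=optics.get_calibration("top")
f=lambda p:np.array([220,125])+(np.array(p)+.5)/4-.5
def rep(n,p,z):
    w=px2w(c,f(p),z)[:,:2];print(n,w.round(1).tolist(),"mean",w.mean(0).round(1));
    for i in range(len(w)):
        d=w[(i+1)%len(w)]-w[i];print("  len %.1f ang %.1f"%(np.hypot(*d),np.degrees(np.arctan2(d[1],d[0]))))
rep("bar",[(57,199),(289,296),(275,333),(41,237)],16)
rep("ribtop",[(113,240),(212,285)],50)
rep("holder",[(470,64),(777,106),(745,373),(436,331)],30)
rep("plate",[(501,274),(704,300)],44)
rep("jar",[(369,405)],50)
rep("nozzle",[(192,126)],52)
E
```

```text
bar [[565.4, 223.9], [499.5, 59.1], [473.2, 68.5], [538.3, 234.6]] mean [519.1 146.5]
  len 177.5 ang -111.8
  len 27.9 ang 160.2
  len 178.4 ang 68.6
  len 29.2 ang -21.6
ribtop [[533.4, 181.5], [503.5, 112.9]] mean [518.5 147.2]
  len 74.8 ang -113.6
  len 74.8 ang 66.4
holder [[663.3, -64.9], [637.1, -279.8], [449.9, -258.3], [475.6, -43.2]] mean [ 556.5 -161.6]
  len 216.6 ang -96.9
  len 188.5 ang 173.4
  len 216.6 ang 83.2
  len 189.0 ang -6.6
plate [[514.9, -86.1], [499.2, -226.1]] mean [ 507.  -156.1]
  len 140.9 ang -96.4
  len 140.9 ang 83.6
jar [[422.9, 4.1]] mean [422.9   4.1]
  len 0.0 ang 0.0
nozzle [[612.8, 128.5]] mean [612.8 128.5]
  len 0.0 ang 0.0
```

Emit:
{"op": "apply_moves", "data": {
  "targets": [
    [0, 0, 0, 0, 0, -0.172, 0],
    [0, 0, 0, 0, 0, -0.172, 0],
    [0, 0, 0, 0, 0, -0.172, 0],
    [0, 0, 0, 0, 0, -0.172, 0],
    [0, 0, 0, 0, 0, -0.172, 0],
    [52, 2.4, 4, 0, 0, 0, 0.4],
    [52, 2.4, 4, 0, 0, 0, 0.4],
    [52, 2.4, 4, 0, 0, 0, 0.4],
    [52, 2.4, 4, 0, 0, 0, 0.4],
    [52, 2.4, 4, 0, 0, 0, 0.4],
    [52, 2.4, 4, 0, 0, 0, 0.4],
    [52, 2.4, 4, 0, 0, 0, 0.4],
    [52, 2.4, 4, 0, 0, 0, 0.4],
    [52, 2.4, 4, 0, 0, 0, 0.4],
    [52, 2.4, 4, 0, 0, 0, 0.4],
    [52, 2.4, 4, 0, 0, 0, 0.4],
    [52, 2.4, 4, 0, 0, 0, 0.4],
    [52, 2.4, 4, 0, 0, 0, 0.4],
    [52, 2.4, 4, 0, 0, 0, 0.4],
    [54, 2.4, 4, 0, 0, 0, 0.4]
  ]
}}

```text
time: 2.6
tool_pos: [518.5, 147.6, 170.8]
tcp_rot: [-180.0, 0.0, 68.3]
ft_force: [0.3, -0.8, 0.3]
finger_gap: 51.2
grip_force: 0.0
```

```bash
python3 - <<'E'
from bench import sensors, optics
import cv2,numpy as np,pickle
c=optics.get_calibration("wrist"); im=optics.snapshot("wrist")
pickle.dump(c,open("w1.pkl","wb"))
cv2.imwrite("pics/w1.png",im[:,:,::-1])
s=sensors.sense();print(s["time"],s["tool_pos"],s["tcp_rot"],s["joint_pos"],s["finger_gap"]);print(np.round(c["pose"],2).tolist())
E
```

```text
2.65 [519.49144466 152.79706113 169.71620405] [-1.79906217e+02 -1.57971613e-01  6.83953793e+01] [10.84023614  0.53447292 99.02726399  0.18621698 80.43270725 32.41378609] 51.54539426596842
[[0.93, -0.35, -0.11, 546.53], [-0.37, -0.89, -0.26, 214.53], [-0.0, 0.28, -0.96, 314.36], [0.0, 0.0, 0.0, 1.0]]
```

View pics/w1.png

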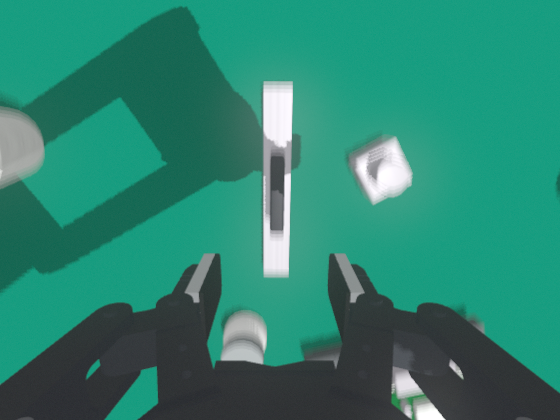

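The wrist picture shows the black-ribbed steel bar upright at columns 264–293 and rows 82–277, with the nozzle to its right at (380,170). The picture is blurred because the arm was still settling. I'll repeat the measurement now that it's at rest.

```bash
python3 - <<'E'
from bench import sensors, optics
import cv2,numpy as np
from h import *
optics.snapshot("wrist");optics.snapshot("wrist")
c=optics.get_calibration("wrist"); im=optics.snapshot("wrist")
s=sensors.sense();print(s["time"],s["tool_pos"],s["tcp_rot"],s["qd"].round(2))
m=(im.min(2)>150).astype(np.uint8);m[:, :225]=0;m[:,330:]=0;m[300:]=0
# include dark rib
g=im.astype(int); m|=((g.max(2)<75)&(np.arange(560)[None]>255)&(np.arange(560)[None]<300)&(np.arange(420)[:,None]<275)&(np.arange(420)[:,None]>85)).astype(np.uint8)
n,l,st,_=cv2.connectedComponentsWithStats(m);k=1+st[1:,4].argmax();print(st[k])
cn=cv2.findContours((l==k).astype(np.uint8),0,2)[0][0]
b=cv2.boxPoints(cv2.minAreaRect(cn));print(b)
w=px2w(c,b,16);print(w[:,:2].round(1),w.mean(0))
for i in range(4):
    d=w[(i+1)%4]-w[i];print(np.hypot(d[0],d[1]).round(1),np.degrees(np.arctan2(d[1],d[0])).round(1))
cv2.imwrite("pics/w2.png",im[:,:,::-1])
E
```

```text
2.8 [517.69495726 146.62026065 170.32377137] [-1.79907320e+02  7.36903001e-02  6.84117039e+01] [-2.05 -1.89  1.21 -0.3   0.25 -0.39]
[ 264   93   31  186 4300]
[[264.  93.]
 [294.  93.]
 [294. 278.]
 [264. 278.]]
[[543.2 234. ]
 [567.5 224.4]
 [504.8  56.1]
 [476.   67.4]] [522.86586322 145.48100763  16.        ]
26.1 -21.4
179.6 -110.4
30.9 158.6
179.6 68.0
```

Emit:
{"op": "apply_moves", "data": {
  "targets": [
    [0, 2.5, 25, 0, 0, 0, 0.4],
    [0, 0, 30, 0, 0, 0, 0.4],
    [0, 0, 30, 0, 0, 0, 0.4],
    [0, 0, 30, 0, 0, 0, 0.4],
    [0, 0, 20, 0, 0, 0, 0.4],
    [0, 0, 12, 0, 0, 0, 0.4],
    [0, 0, 0, 0, 0, 0, 0.4],
    [0, 0, 0, 0, 0, 0, 0.4]
  ]
}}

```text
time: 3.8
tool_pos: [521.4, 144.8, 25.4]
tcp_rot: [179.9, -0.0, 68.3]
ft_force: [0.1, 0.2, 0.6]
finger_gap: 51.3
grip_force: 0.0
```

Emit:
{"op": "apply_moves", "data": {
  "force": 50,
  "targets": [
    [0, 0, 2, 0, 0, 0, 0.6],
    [0, 0, 0, 0, 0, 0, 0.8],
    [0, 0, 0, 0, 0, 0, 1],
    [0, 0, 0, 0, 0, 0, 1],
    [0, 0, 0, 0, 0, 0, 1],
    [0, 0, 0, 0, 0, 0, 1],
    [0, 0, 0, 0, 0, 0, 1],
    [0, 0, 0, 0, 0, 0, 1]
  ]
}}

```text
time: 4.8
tool_pos: [520.7, 145.1, 22.6]
tcp_rot: [180.0, -0.0, 68.3]
ft_force: [-1.5, 0.4, 5.8]
finger_gap: 11.0
grip_force: 53.7
```

Emit:
{"op": "apply_moves", "data": {
  "force": 50,
  "targets": [
    [0, 0, -5, 0, 0, 0, 1],
    [0, 0, -15, 0, 0, 0, 1],
    [0, 0, -20, 0, 0, 0, 1],
    [0, 0, -20, 0, 0, 0, 1],
    [0, 0, -20, 0, 0, 0, 1],
    [0, 0, -20, 0, 0, 0, 1],
    [0, 0, 0, 0, 0, 0, 1],
    [0, 0, 0, 0, 0, 0, 1],
    [0, 0, 0, 0, 0, 0, 1]
  ]
}}

```text
time: 5.92
tool_pos: [519.7, 144.8, 121.1]
tcp_rot: [-179.9, 0.1, 68.3]
ft_force: [0.2, 0.2, -2.0]
finger_gap: 11.0
grip_force: 52.8
```

```bash
python3 - <<'E'
from bench import sensors, optics
import cv2
im=optics.snapshot("wrist")
cv2.imwrite("pics/w3.png",im[:,:,::-1])
s=sensors.sense();print(s["time"],s["tool_pos"],s["tcp_rot"],s["finger_gap"],s["ft_force"])
E
```

```text
5.975 [519.79129069 144.83363566 121.13095636] [-1.79904506e+02  5.97881718e-02  6.82831374e+01] 11.242368926602557 [-0.54355737 -1.13615857 -2.60589852]
```

View pics/w3.png

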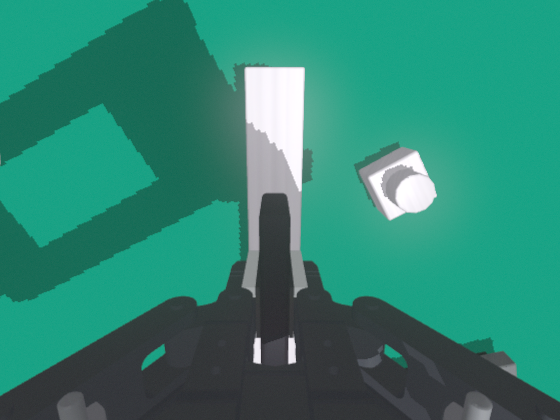

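The bar hangs straight between the pads, with its far end at row 68 and columns 246–304. The nozzle is undisturbed. Next I'll work out where the bar's centre sits relative to the tool.

```bash
python3 - <<'E'
from bench import sensors, optics
import numpy as np
from h import *
c=optics.get_calibration("wrist");s=sensors.sense();p=s["tool_pos"]
w=px2w(c,[(246,68),(304,68)],p[2]-22.6+16)
a=np.radians(s["tcp_rot"][2]);tx=np.array([np.cos(a),np.sin(a)]);ty=np.array([tx[1],-tx[0]])
d=w[:,:2]-p[:2];print(d@tx,d@ty)
a=np.radians(83.3);tx=np.array([np.cos(a),np.sin(a)]);ty=np.array([tx[1],-tx[0]])
e=np.array([485,-153.3])-p[:2];print(e@tx,e@ty)
E
```

```text
[91.18984022 91.21795744] [-10.93364853  14.02856747]
-300.1567021073962 0.22978225604048674
```

Emit:
{"op": "apply_moves", "data": {
  "force": 50,
  "targets": [
    [0, 0, 0, 0, 0, -0.087, 1],
    [0, 0, 0, 0, 0, -0.087, 1],
    [0, 0, 0, 0, 0, -0.088, 1],
    [-15, 0, 0, 0, 0, 0, 1],
    [-30, 0, 0, 0, 0, 0, 1],
    [-32, 0, 0, 0, 0, 0, 1],
    [-32, 0, 0, 0, 0, 0, 1],
    [-32, 0, 0, 0, 0, 0, 1],
    [-32, 0, 0, 0, 0, 0, 1],
    [-32, 0, 0, 0, 0, 0, 1],
    [-32, 0, 0, 0, 0, 0, 1],
    [-32, 0, 0, 0, 0, 0, 1],
    [-22, 0, 0, 0, 0, 0, 1],
    [-10, 0, 0, 0, 0, 0, 1],
    [0, 0, 0, 0, 0, 0, 1],
    [0, 0, 0, 0, 0, 0, 1],
    [0, 0, 0, 0, 0, 0, 1]
  ]
}}

```text
time: 8.1
tool_pos: [485.5, -153.2, 122.2]
tcp_rot: [-180.0, -0.0, 83.3]
ft_force: [1.0, 0.4, -2.3]
finger_gap: 11.3
grip_force: 52.8
```

```bash
python3 - <<'E'
from bench import sensors, optics
import cv2,numpy as np
a=optics.snapshot("wrist");b=optics.snapshot("top")[140:230,320:430]
cv2.imwrite("pics/w4.png",np.vstack([cv2.resize(a,(560,420))])[:,:,::-1]); cv2.imwrite("pics/t4.png",cv2.resize(b,None,fx=5,fy=5)[:,:,::-1])
s=sensors.sense();print(s["time"],s["tool_pos"],s["tcp_rot"],s["finger_gap"],s["ft_force"])
E
```

```text
8.2 [ 485.55887386 -153.33421062  122.28634636] [-1.79999119e+02 -5.70902899e-03  8.33477631e+01] 11.121513869379784 [-0.38425947  1.1750445  -2.26120744]
```

View pics/w4.png

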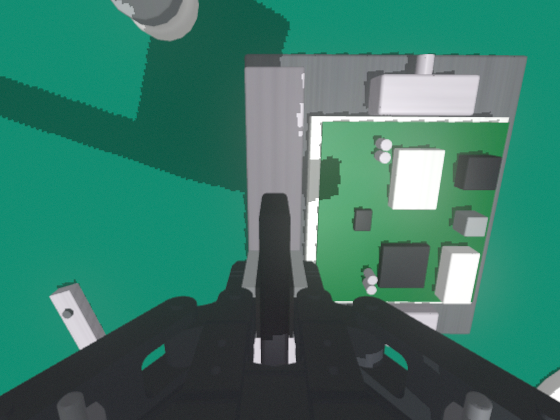

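The view shows the bar over the ledge at columns 246–304, parallel to the plate's front edge (white line at about columns 303–322, rows 115–300). I'll enlarge it to measure the plate edge from here.

```bash
python3 - <<'E'
import cv2
im=cv2.imread("pics/w4.png")[50:250,240:340]
cv2.imwrite("pics/c4.png",cv2.resize(im,None,fx=3,fy=3,interpolation=cv2.INTER_NEAREST))
E
```

```text
(no output)
```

View pics/c4.png

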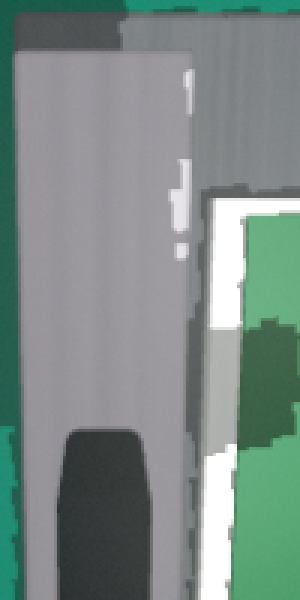

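```bash
python3 - <<'E'
from bench import sensors, optics
import numpy as np
from h import *
c=optics.get_calibration("wrist");s=sensors.sense();p=s["tool_pos"]
a=np.radians(s["tcp_rot"][2]);tx=np.array([np.cos(a),np.sin(a)]);ty=np.array([tx[1],-tx[0]])
for n,q,z in(("plate",[(310.5,115.5),(308.2,201.5),(306.9,249.7)],44),("bar",[(304.3,68.3),(302,183.3)],p[2]-22.6+16),("barL",[(245,68.3),(247.3,245)],p[2]-6.6)):
    d=px2w(c,q,z)[:,:2]-p[:2];print(n,(d@tx).round(1),(d@ty).round(1))
E
```

```text
plate [ 70.8  11.8 -25.5] [25.3 25.6 25.8]
bar [90.8 40.3] [14.2 14.5]
barL [90.7  8.6] [-11.4 -12.2]
```

Emit:
{"op": "apply_moves", "data": {
  "force": 50,
  "targets": [
    [0, 0, 10, 0, 0, 0, 1],
    [0, 0, 15, 0, 0, 0, 1],
    [0, 0, 15, 0, 0, 0, 1],
    [0, 0, 14, 0, 0, 0, 1],
    [0, 0, 8, 0, 0, 0, 1],
    [0, 0, 4, 0, 0, 0, 1],
    [0, 0, 1, 0, 0, 0, 1],
    [0, 0, 1, 0, 0, 0, 1],
    [0, 0, 0, 0, 0, 0, 1],
    [0, 0, 0, 0, 0, 0, 1]
  ]
}}

```text
time: 9.45
tool_pos: [485.7, -154.0, 54.6]
tcp_rot: [180.0, 0.0, 83.3]
ft_force: [-0.0, 0.7, -2.5]
finger_gap: 11.2
grip_force: 52.8
```

Emit:
{"op": "apply_moves", "data": {
  "force": 50,
  "targets": [
    [0, 0, 0.6, 0, 0, 0, 1],
    [0, 0, 0.6, 0, 0, 0, 1],
    [0, 0, 0.6, 0, 0, 0, 1],
    [0, 0, 0.4, 0, 0, 0, 1],
    [0, 0, 0, 0, 0, 0, 1],
    [0, 0, 0, 0, 0, 0, 1]
  ]
}}

```text
time: 10.2
tool_pos: [485.5, -154.0, 52.6]
tcp_rot: [-180.0, -0.0, 83.3]
ft_force: [-3.5, 2.4, 5.6]
finger_gap: 11.3
grip_force: 53.8
```

Emit:
{"op": "apply_moves", "data": {
  "force": 50,
  "targets": [
    [0, 1, 0, 0, 0, 0, 1],
    [0, 2, 0, 0, 0, 0, 1],
    [0, 2, 0, 0, 0, 0, 1],
    [0, 2, 0, 0, 0, 0, 1],
    [0, 1, 0, 0, 0, 0, 1],
    [0, 0.5, 0, 0, 0, 0, 1],
    [0, 0, 0, 0, 0, 0, 1]
  ]
}}

```text
time: 11.08
tool_pos: [493.9, -155.1, 52.6]
tcp_rot: [-180.0, 0.0, 83.3]
ft_force: [-3.5, 0.6, 5.2]
finger_gap: 11.2
grip_force: 53.8
```

Emit:
{"op": "apply_moves", "data": {
  "force": 50,
  "targets": [
    [0, 0.6, 0, 0, 0, 0, 1],
    [0, 0.6, 0, 0, 0, 0, 1],
    [0, 0, 0, 0, 0, 0, 1]
  ]
}}

```text
time: 11.45
tool_pos: [495.1, -155.3, 52.6]
tcp_rot: [180.0, 0.0, 83.3]
ft_force: [-3.7, 0.4, 5.2]
finger_gap: 10.7
grip_force: 53.9
```

Emit:
{"op": "apply_moves", "data": {
  "targets": [
    [0, 0.5, 0, 0, 0, 0, 1],
    [0, 0.5, 0, 0, 0, 0, 1],
    [0, 0, 0, 0, 0, 0, 1]
  ]
}}

```text
time: 11.82
tool_pos: [496.1, -155.4, 52.6]
tcp_rot: [180.0, 0.0, 83.3]
ft_force: [-4.2, -0.2, 5.6]
finger_gap: 11.2
grip_force: 54.0
```

Emit:
{"op": "apply_moves", "data": {
  "targets": [
    [0, 0.4, 0, 0, 0, 0, 1],
    [0, 0.4, 0, 0, 0, 0, 1],
    [0, 0, 0, 0, 0, 0, 1]
  ]
}}

```text
time: 12.2
tool_pos: [496.4, -155.5, 52.6]
tcp_rot: [-179.9, 0.0, 83.3]
ft_force: [-7.2, 0.6, 7.8]
finger_gap: 10.9
grip_force: 54.3
```

Emit:
{"op": "apply_moves", "data": {
  "targets": [
    [0, 0.5, 0, 0, 0, 0, 1],
    [0, 0.5, 0, 0, 0, 0, 1],
    [0, 0.4, 0, 0, 0, 0, 1],
    [0, 0, 0, 0, 0, 0, 1]
  ]
}}

```text
time: 12.7
tool_pos: [496.7, -155.4, 52.6]
tcp_rot: [-179.8, 0.0, 83.3]
ft_force: [-13.8, 2.7, 15.5]
finger_gap: 11.4
grip_force: 55.3
```

```bash
python3 - <<'E'
from bench import sensors, optics
import cv2
s=sensors.sense();print(s["time"],s["tool_pos"],s["tcp_rot"],s["ft_force"],s["wrist_torque"])
im=optics.snapshot("wrist");cv2.imwrite("pics/w5.png",cv2.resize(im[40:260,230:340],None,fx=2.7,fy=2.7,interpolation=cv2.INTER_CUBIC)[:,:,::-1])
E
```

```text
12.7 [ 496.72787357 -155.40683553   52.63523813] [-1.79797326e+02  1.15184773e-03  8.32913351e+01] [-13.79783482   2.6887441   15.53355918] [ 0.31703997  2.29458462 -0.18904778]
```

View pics/w5.png

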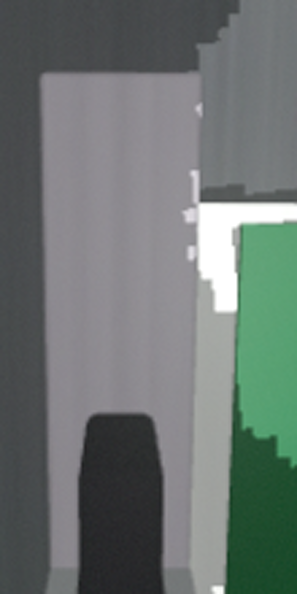

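The bar's back face lies against the plate: its edge and the plate's meet at about (199,205) to (190,560) in the crop with no gap. I'll ease the grip so it settles, then open the fingers partway.

Emit:
{"op": "apply_moves", "data": {
  "force": 20,
  "targets": [
    [0, 0, 0, 0, 0, 0, 1],
    [0, 0, 0, 0, 0, 0, 1],
    [0, 0, 0, 0, 0, 0, 0.8],
    [0, 0, 0, 0, 0, 0, 0.7],
    [0, 0, 0, 0, 0, 0, 0.7],
    [0, 0, 0, 0, 0, 0, 0.7]
  ]
}}

```text
time: 13.5
tool_pos: [498.3, -155.5, 52.1]
tcp_rot: [180.0, 0.0, 83.3]
ft_force: [0.4, 0.4, -0.6]
finger_gap: 25.5
grip_force: 0.0
```

```bash
python3 - <<'E'
from bench import sensors, optics
import cv2
s=sensors.sense();print(s["time"],s["tool_pos"],s["tcp_rot"],s["ft_force"],s["wrist_torque"],s["finger_gap"])
im=optics.snapshot("wrist");cv2.imwrite("pics/w6.png",cv2.resize(im[40:260,230:340],None,fx=2.7,fy=2.7,interpolation=cv2.INTER_CUBIC)[:,:,::-1])
E
```

```text
13.5 [ 498.33781315 -155.47490713   52.06358312] [1.79991798e+02 6.22316432e-04 8.32955086e+01] [ 0.35534577  0.35548582 -0.60062649] [-0.02915889  0.00192943  0.02205765] 25.453234644696735
```

View pics/w6.png

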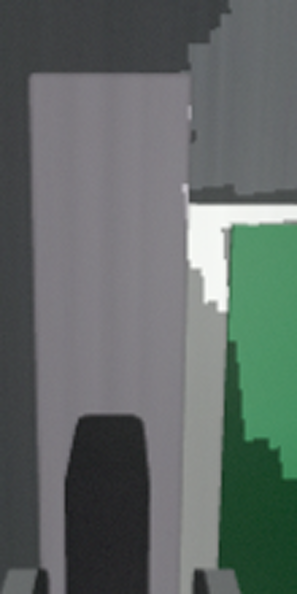

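Released and still flush. A light push on the rib with the near finger will square it up.

Emit:
{"op": "apply_moves", "data": {
  "targets": [
    [0, 2, 0, 0, 0, 0, 0.7],
    [0, 2, 0, 0, 0, 0, 0.7],
    [0, 0.5, 0, 0, 0, 0, 0.7],
    [0, 0.4, 0, 0, 0, 0, 0.7],
    [0, 0, 0, 0, 0, 0, 0.7]
  ]
}}

```text
time: 14.18
tool_pos: [503.1, -156.0, 52.0]
tcp_rot: [-180.0, -0.0, 83.3]
ft_force: [-0.8, 0.5, 0.6]
finger_gap: 25.6
grip_force: 0.0
```

Emit:
{"op": "apply_moves", "data": {
  "targets": [
    [0, 0.5, 0, 0, 0, 0, 0.7],
    [0, 0.4, 0, 0, 0, 0, 0.7],
    [0, 0, 0, 0, 0, 0, 0.7]
  ]
}}

```text
time: 14.55
tool_pos: [503.4, -156.0, 52.0]
tcp_rot: [-179.9, -0.0, 83.3]
ft_force: [-5.2, 1.2, 4.8]
finger_gap: 25.4
grip_force: 2.7
```

Emit:
{"op": "apply_moves", "data": {
  "targets": [
    [0, -2, 0, 0, 0, 0, 0.7],
    [0, -3, 0, 0, 0, 0, 0.7],
    [0, -1.5, 0, 0, 0, 0, 0.7],
    [0, 0, 0, 0, 0, 0, 0.7],
    [0, 0, -5, 0, 0, 0, 0.7],
    [0, 0, -15, 0, 0, 0, 0.7],
    [0, 0, -30, 0, 0, 0, 0.7],
    [0, 0, -40, 0, 0, 0, 0.7],
    [0, 0, -30, 0, 0, 0, 0.7],
    [0, 0, -10, 0, 0, 0, 0.7],
    [0, 0, 0, 0, 0, 0, 0.7],
    [0, 0, 0, 0, 0, 0, 0.7]
  ]
}}

```text
time: 16.05
tool_pos: [496.7, -155.0, 180.5]
tcp_rot: [-179.9, -0.0, 83.3]
ft_force: [-1.0, -0.0, -0.0]
finger_gap: 25.8
grip_force: 0.0
```

```bash
python3 - <<'E'
from bench import sensors, optics
import cv2,numpy as np
s=sensors.sense();print(s["time"],s["tool_pos"],s["ft_force"])
a=optics.snapshot("wrist");b=optics.snapshot("scene")[120:320,100:380]
np.save("a.npy",a)
b=cv2.resize(b,(588,420),interpolation=cv2.INTER_CUBIC)
a=cv2.resize(a[30:330,205:355],(210,420))
cv2.imwrite("pics/fin.png",np.hstack([a,b])[:,:,::-1])
E
```

```text
16.05 [ 496.71897031 -155.03433148  180.50499221] [-9.81895556e-01 -4.86317461e-02 -6.90661339e-04]
```

View pics/fin.png

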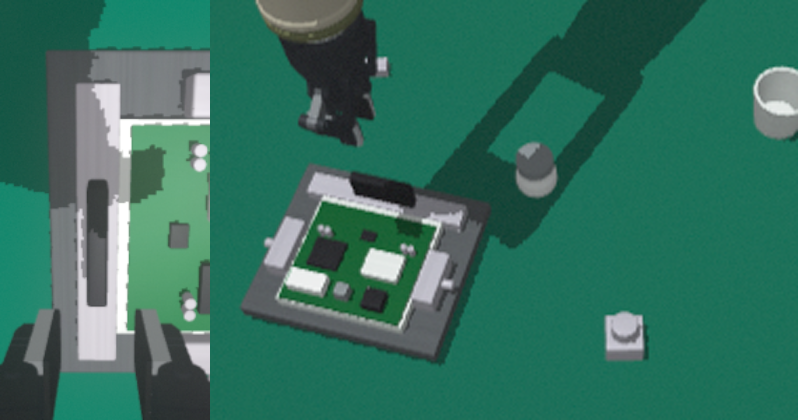

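The left half shows the bar flat on the ledge against the plate, from row 84 to row 360. The plate's corners are at rows 120 and 332, so the bar reaches past both. In the scene view the jar (536,170) and nozzle (625,335) are standing undisturbed.

```bash
python3 -c "
from bench import r
print(r.hand_in())"
```

```text
the job is handed in; nothing more can be done
None
```

The straightedge is lying flat on the front ledge, flush against the plate's front edge and reaching past both corners; it has been released, the jar and nozzle were not moved, and the job is handed in at about 16 s.

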